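# Bring the cam lobe to full lift under the dial gauge

### The job

The camshaft is set up on the bench centres with the dial gauge's sprung plunger riding on its outer lobe. Turn the camshaft by its belt pulley, watching the plunger, until the lobe's nose holds the plunger at its highest point, and leave it standing there at full lift. Keep off the dial gauge and do not disturb the things lying round the bench.

Things in the scene. Friction and masses are not known exactly. Their poses are not given: they have to be found in the camera images.
- pulley_centre (a point): Centre of the aluminium toothed-belt pulley on the camshaft: a plain solid disc 110 mm across, 14 mm thick, axis level and 125 mm above the table, top edge 180 mm up. Pinch its rim from above, a finger on each flat face. Frame fixed to the bench, not turning with the shaft: y along the shaft, from the pulley to the gauge; x level, across it; z up. How far the shaft has turned is not reported.
- bench: Bench centres: heavy grey cast fixture, 440 x 130 mm, fixed; origin under its middle, axes as pulley_centre. Its heads (152 mm high) begin 82 mm from the pulley's middle along -y and 218 mm along +y; between are the gauge and the bare shaft and centres, 34 mm across at most by the pulley. Steel camshaft, 210 mm long: turns both ways without limit, stays where left; 1.5 N at the pulley's rim turns it.
- plunger (a joint): Gauge plunger, sprung down with 2 N, its 10 mm ball tip on the camshaft lobe farthest from the pulley. Value in m, up: 0 on the lobe's round back, 0.008 at full lift, nose straight up. Off the nose it drops alike to both sides: 0.0070 at 13 degrees of turn, 0.0044 at 25, 0.0013 at 40, 0 beyond 60. Starts at 0, nose anywhere else. The needle turns once per 10 mm.
- plunger_tip (a point): Lowest point of the plunger's ball tip; rises with the plunger. It stands straight over the shaft's axis, 136 mm from the pulley's middle along the bench's y, 140 mm above the table when the plunger reads 0.
- gauge: Dial gauge, not to be touched: round dark case 78 mm across, 24 mm thick, white face towards the bench's +x, middle 240 mm above the table straight over the plunger's tip; plunger cap on top, 287 mm high (295 at full lift); post 14 mm thick, 210 mm high, 42 mm to the bench's -x and 40 mm to its +y of the plunger. Origin at table level below the plunger, axes as the bench.
- parts_box: Bystander: open box of clear blue plastic, 200 x 140 x 75 mm, to the left. Origin at the centre of its underside.
- can: Bystander: drink can, 66 mm across, 122 mm high, to the right. Origin at the centre of its underside.
- spanner: Bystander: steel spanner 190 mm long, lying on the table beyond the fixture.
- carton: Bystander: small closed cardboard carton 110 x 160 x 60 mm, to the right. Origin at the centre of its underside.

How it is judged:
At the end, for the whole second after the job is handed in: The lobe stands at full lift under the plunger, which reads more than 7.0 mm of its 8.0 mm and is at rest (value of joint plunger above 0.007 m and velocity of joint plunger between -0.003 and 0.003 m/s); the robot touches nothing.
It fails at once if the robot touches the dial gauge or its plunger (contact force between any of the arm, the fingers and gauge above 1 N).
It fails at once if a bystander is moved by more than 30 mm (distance of any of parts_box, can, spanner, carton from where it was at the start of the episode above 0.03 m).
It also fails if it takes over 67 s, if anything falls off the work surface, if the arm or the gripper's body presses on something with over 40 N, if the wrist force passes 120 N, or if a joint passes its speed limit or range.

### The arm

A 6-joint arm with a two-finger parallel gripper is mounted at the origin on the work surface. World frame = base frame: x ahead of the robot, y to its left, z up, the work surface at z = 0. Lengths are in m, angles in rad, forces in N, time in s.
With the tool pointing down it reaches from about 0.3 to 0.875 m from the base axis. Payload 6.4 kg.
Tool frame: the origin (TCP) lies at the very end of the fingers, on their centre line; the grasp point (between the pads) lies env.hold_point_z behind it (env.hold_point_z is the distance from the TCP to the grasp point, in m); y points along the fingers, z is the direction in which the jaws open and shut, and the axes are right-handed (so a half turn about y gives the same grasp; the last joint's range is limited). The gripper opens to 88 mm and grips with 3 to 60 N. Pads are 18 mm wide; open, the fingers measure 123 mm over their backs; the gripper's body (75 mm by 187 mm) begins 45 mm behind the grasp point.
Start: joints at [-1.435, 0.181, 1.607, -0, 1.354, -0.206], TCP at [0.193, -0.542, 0.204] pointing down, gripper open.
Joint ranges: [-2.99, 2.99], [-0.89, 2.07], [0.3, 2.58], [-1.14, 4.28], [0, 2.63], [-3.12, 3.12]. Speed limits (rad/s): [2.57, 2.57, 3.01, 3.14, 3.14, 3.14].

### API

Orientations are given as [roll, pitch, yaw] about the fixed x, y, z axes, in that order (R = Rz(yaw) Ry(pitch) Rx(roll)).
In Python, from rig import env gives the robot as it stands. The module is installed in compiled form; this text tells all that it offers.
- The arm moves only by the tool step_arm, never from a script. Its argument "targets" is one flat list of numbers, 5 for each row, row after row: the shift along the tool's x, y, z in units of 60 mm (1.0 is 60 mm), then the turn about the tool's y in units of 10 degrees (1.0 is 10 degrees), then the finger opening in mm, from 0 to 88.1. In form: [tx, ty, tz, turn, gripper, tx, ty, tz, turn, gripper, ...]. A call has exactly 10 rows; each row is the pose to reach, as a shift and turn from the pose commanded when the call began, along the tool's axes at that moment; what a row does not reach only later rows make up. A row lasts 1/8 s, in which the tool goes at most 62.5 mm and 10.7 degrees, less where a joint would pass 70% of its speed; a pose out of reach is approached as far as the arm can. A call with a gripper value outside its range is refused whole. The fingers move at their own pace and stop on an object; the grip force is fixed at half the most. Time passes only in rows, so rows that repeat a pose let the fingers close, or fill a call up. It gives the time, the measured TCP pose, the force and the opening at its end, in the units of the state.
- env.read_state(): the state, without advancing time (a new reading comes with each control period).
- env.grab_frame(name): name is "side" or "top"; returns a dict with "img" (384x512x3 uint8, red, green, blue), "range_z" (384x512 float32, m along the optical axis (not along the pixel's ray), 0 where there is no reading), "K" (3x3 intrinsics, pixels), "D" ([k1, k2, p1, p2, k3] as OpenCV has them; the pictures are not rectified), "position" and "orientation" of the camera in the world. Camera axes: x right, y down, z forward; pixel columns grow to the right and rows downward; lengths in m; the calibration is good to about 2 mm. A picture is of the moment at which its call begins.
- env.finish_job(): hands the job in, once; it reports no verdict.
The state is a dict: "clock": time; "joint_pos": joint angles; "qvel": joint speeds; "tau": joint torques, N m; "eef_pos": TCP position; "ee_rot": TCP orientation; "ft_force": force on the tool from outside, world axes, zero at the start; "torque": the same for the moment, N m; "gripper_width": finger opening in m.
Only numpy, scipy, OpenCV 4.12 (cv2) and the standard library are available. Lean on these libraries where they do the work, as an engineer would, in place of code of your own. Each camera call takes 0.05 s, during which the arm holds its last target. There are 200 camera calls.

## Working session

There is one attempt and no reset: what is moved stays moved. The work goes in short steps, Python scripts to look and compute and a tool call to move; the robot and the scene stay as the last step left them, time stands still between calls to the robot, and variables do not carry over. Pictures are saved under pics/ and viewed, about 8 in all and at most 12, crops included, and the job is handed in when it is done.

Besides the shell and the picture viewer there is one more tool, called after "Emit:" by a JSON object that holds its "method" and its "body". step_arm: Moves the arm, as the interface text tells. Its arguments: {"type":"object","properties":{"targets":{"type":"array","items":{"type":"number"}}},"required":["targets"]}

```bash
mkdir -p pics; cat > h.py <<'E'
import numpy as np, cv2
from rig import env
from scipy.spatial.transform import Rotation as R
def cam(n):
    f=env.grab_frame(n); return f
def Rc(f):
    o=np.array(f["orientation"],float)
    return o if o.shape==(3,3) else R.from_euler('xyz',o).as_matrix() if o.size==3 else R.from_quat(o).as_matrix()
def cloud(f):
    h,w=f["range_z"].shape
    u,v=np.meshgrid(np.arange(w),np.arange(h))
    p=cv2.undistortPoints(np.stack([u,v],-1).reshape(-1,1,2).astype(np.float64),f["K"],np.array(f["D"],float)).reshape(h,w,2)
    z=f["range_z"]
    c=np.dstack([p[...,0]*z,p[...,1]*z,z])
    return c@Rc(f).T+np.array(f["position"])
def proj(f,P):
    r=Rc(f).T; t=-r@np.array(f["position"])
    return cv2.projectPoints(np.array(P,float).reshape(-1,1,3),cv2.Rodrigues(r)[0],t,f["K"],np.array(f["D"],float))[0].reshape(-1,2)
def save(f,n,box=None,s=1):
    im=f["img"][...,::-1]
    if box: im=im[box[1]:box[3],box[0]:box[2]]
    cv2.imwrite('pics/'+n,cv2.resize(im,None,fx=s,fy=s,interpolation=cv2.INTER_CUBIC))
E
python3 - <<'E'
from h import *
a=cam("side");b=cam("top")
save(a,'s0.png',s=1.5);save(b,'t0.png',s=1.5)
for f in(a,b):print(f["position"],f["orientation"],f["K"],f["D"])
print(env.read_state(),env.hold_point_z)
np.savez('f0.npz',s=cloud(a),t=cloud(b))
E
```

```text
[0.24127238 0.95431395 0.91539925] [-2.26291038  0.01958582 -2.82085674] [[359.92971455   0.         248.74664377]
 [  0.         359.92971455 192.89177993]
 [  0.           0.           1.        ]] [-0.01269772  0.          0.          0.          0.        ]
[0.38707542 0.03694465 1.44580791] [-3.00130173 -0.00717347 -1.56557477] [[356.66904749   0.         261.85127383]
 [  0.         356.66904749 191.00410358]
 [  0.           0.           1.        ]] [-0.10378632  0.          0.          0.          0.        ]
{'clock': 0.1, 'joint_pos': array([-1.43527366e+00,  1.81447189e-01,  1.60789314e+00,  3.10011293e-06,
        1.35379139e+00, -2.06314318e-01]), 'qvel': array([ 0.00065235, -0.00038798, -0.00205638, -0.00105198,  0.0010838 ,
       -0.00109661]), 'tau': array([ 1.11293546e-03, -4.34815013e+01, -3.42694581e+01,  7.05286162e-02,
        3.39936884e-02, -4.67044924e-05]), 'eef_pos': array([ 0.1926878 , -0.54119562,  0.20331845]), 'ee_rot': array([-1.57230213e+00,  3.18244907e-04, -2.79975658e+00]), 'ft_force': array([ 0.31113378, -0.39176504, -0.38183682]), 'torque': array([0.00398136, 0.03641106, 0.01291634]), 'gripper_width': 0.08811093125701146} 0.0187
```

View pics/s0.png

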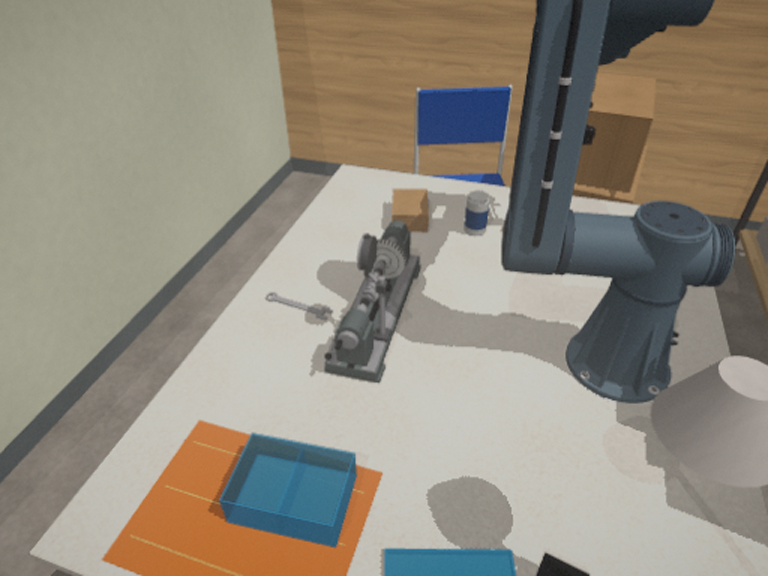

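View pics/t0.png

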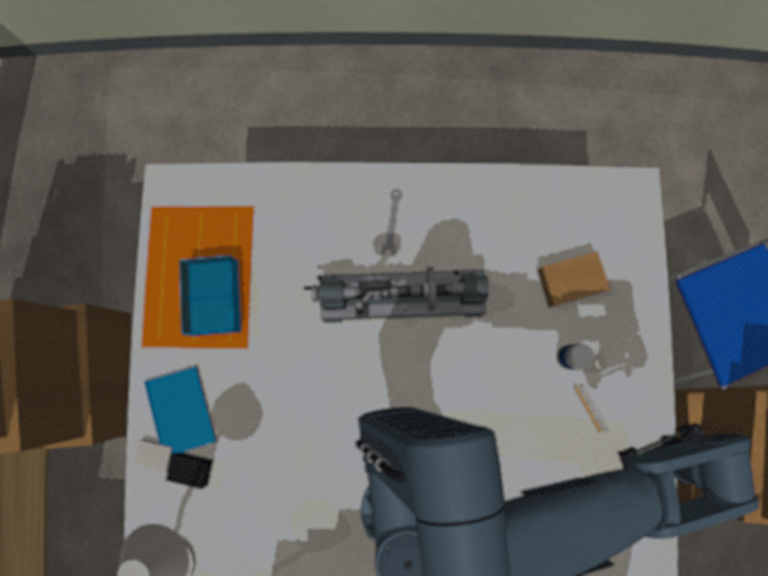

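The side view shows the bench with its pulley at about (390,262) and the gauge case at about (368,253). In the top view the pulley is at about (430,288), the can at (577,356) and the carton at (573,278). Next I'll measure positions from the depth.

```bash
python3 - <<'E'
from h import *
d=np.load('f0.npz')
for k in 'st':
    c=d[k]; m=(c[...,0]>.4)&(c[...,0]<.75)&(abs(c[...,1])<.35)
    for lo,hi in((.015,.05),(.157,.2),(.2,.31)):
        p=c[m&(c[...,2]>lo)&(c[...,2]<hi)]
        if len(p): print(k,lo,len(p),p.min(0).round(3),p.max(0).round(3),np.median(p,0).round(3))
    p=c[m&(c[...,2]>.05)&(c[...,2]<.3)]
    q=p[p[:,2]>.157]; print(q[np.argsort(q[:,1])][::3].round(3) if k=='t' else '')
    # bench base rectangle
    q=c[m&(c[...,2]>.01)&(c[...,2]<.3)]; print(cv2.minAreaRect(q[:,:2].astype(np.float32)))
a=cam("side");b=cam("top")
sa=cv2.resize(a["img"][130:265,190:310,::-1],None,fx=4,fy=4,interpolation=3)
sb=cv2.resize(b["img"][150:230,190:340,::-1],None,fx=3.2,fy=3.2,interpolation=3)
H=sa.shape[0]; o=np.zeros((540,480,3),np.uint8)
cv2.imwrite('pics/c1.png',sa);
cv2.imwrite('pics/c2.png',cv2.resize(b["img"][150:230,190:340,::-1],None,fx=5,fy=5,interpolation=3))
E
```

```text
s 0.015 1266 [ 0.493 -0.219  0.015] [0.629 0.227 0.05 ] [0.529 0.05  0.042]
s 0.157 253 [ 0.501 -0.073  0.157] [0.589 0.179 0.2  ] [0.546 0.074 0.179]
s 0.2 300 [0.509 0.043 0.2  ] [0.576 0.121 0.29 ] [0.555 0.094 0.254]

((0.6245163083076477, 0.021329432725906372), (0.24785831570625305, 0.4699850082397461), 2.4727134704589844)
t 0.015 1707 [ 0.495 -0.216  0.015] [0.633 0.222 0.05 ] [ 0.542 -0.005  0.039]
t 0.157 155 [ 0.503 -0.07   0.158] [0.61  0.12  0.199] [ 0.546 -0.058  0.179]
t 0.2 224 [0.516 0.035 0.2  ] [0.575 0.12  0.289] [0.557 0.074 0.267]
[[ 0.533 -0.07   0.161]
 [ 0.539 -0.069  0.169]
 [ 0.586 -0.069  0.174]
 [ 0.546 -0.069  0.174]
 [ 0.552 -0.069  0.178]
 [ 0.556 -0.069  0.18 ]
 [ 0.606 -0.067  0.16 ]
 [ 0.539 -0.066  0.164]
 [ 0.532 -0.066  0.166]
 [ 0.578 -0.066  0.174]
 [ 0.571 -0.065  0.176]
 [ 0.574 -0.065  0.177]
 [ 0.563 -0.065  0.179]
 [ 0.529 -0.063  0.158]
 [ 0.536 -0.063  0.164]
 [ 0.539 -0.062  0.167]
 [ 0.542 -0.062  0.172]
 [ 0.578 -0.062  0.176]
 [ 0.559 -0.061  0.179]
 [ 0.545 -0.061  0.179]
 [ 0.61  -0.06   0.158]
 [ 0.598 -0.059  0.165]
 [ 0.529 -0.059
[... 1912 characters left out ...]
1  0.099  0.261]
 [ 0.548  0.101  0.226]
 [ 0.524  0.102  0.198]
 [ 0.507  0.102  0.19 ]
 [ 0.56   0.102  0.266]
 [ 0.57   0.103  0.265]
 [ 0.568  0.103  0.261]
 [ 0.525  0.105  0.216]
 [ 0.517  0.105  0.199]
 [ 0.514  0.106  0.195]
 [ 0.555  0.106  0.256]
 [ 0.568  0.106  0.257]
 [ 0.562  0.107  0.25 ]
 [ 0.516  0.108  0.207]
 [ 0.51   0.109  0.198]
 [ 0.531  0.109  0.194]
 [ 0.526  0.112  0.211]
 [ 0.519  0.112  0.207]
 [ 0.513  0.112  0.198]
 [ 0.522  0.115  0.212]
 [ 0.517  0.116  0.199]
 [ 0.503  0.116  0.189]
 [ 0.517  0.119  0.199]
 [ 0.524  0.12   0.198]
 [ 0.511  0.12   0.188]]
((0.6166086792945862, 0.021269842982292175), (0.2618879973888397, 0.46288782358169556), 6.974237442016602)
```

View pics/c1.png

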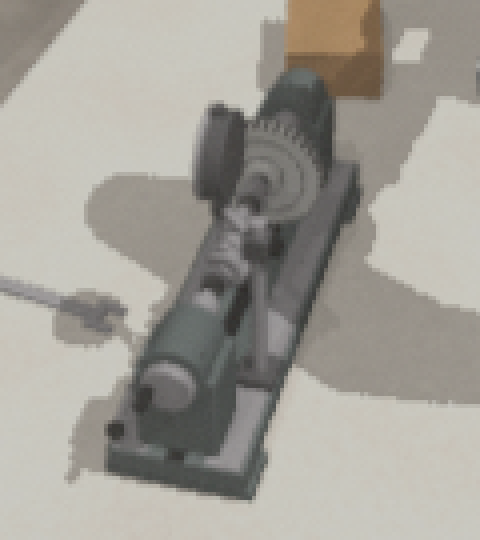

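View pics/c2.png

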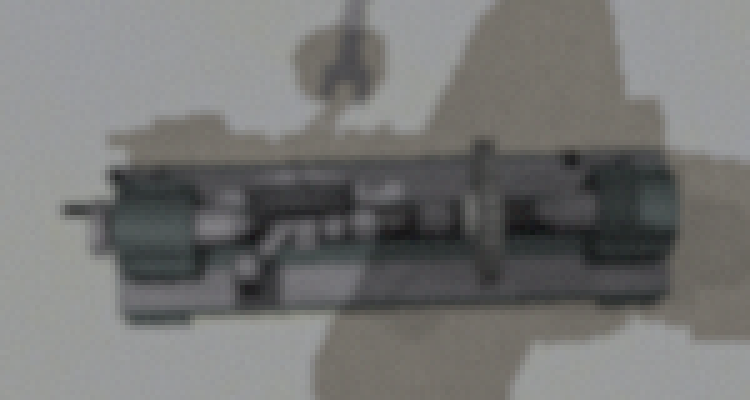

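The crops show the pulley disc at about (280,180) in the side crop and (485,212) in the top crop. The gauge case is at (222,155) in the side crop and (300,198) in the top crop. The bench is yawed by about 2°, so I'll fit it precisely.

```bash
python3 - <<'E'
from h import *
d=np.load('f0.npz')
for k in 'st':
    c=d[k].reshape(-1,3); m=(c[:,0]>.47)&(c[:,0]<.66)&(abs(c[:,1])<.25)
    p=c[m&(c[:,2]>.02)&(c[:,2]<.046)]
    print(k,'base',cv2.minAreaRect(p[:,:2].astype(np.float32)))
    e=[]
    for y in np.arange(-.2,.2,.01):
        s=p[abs(p[:,1]-y)<.005]
        if len(s)>3:e.append((y,s[:,0].min(),s[:,0].max()))
    e=np.array(e);print('edges',np.polyfit(e[:,0],e[:,1],1),np.polyfit(e[:,0],e[:,2],1))
    q=c[m&(c[:,2]>.11)&(c[:,2]<.2)&(c[:,1]<-.04)&(c[:,1]>-.09)]
    q=q[(abs(q[:,0]-.562)>.025)|(q[:,2]>.155)]
    print('pulley',len(q),q.min(0).round(4),q.max(0).round(4),np.percentile(q,[5,50,95],axis=0).round(4).tolist())
    print('yfit vs x',np.polyfit(q[:,0]-.56,q[:,1],1))
    f=lambda t:np.hypot(q[:,0]-t[0],q[:,2]-t[1])-.055
    rim=q[np.hypot(q[:,0]-.562,q[:,2]-.125)>.05]
    from scipy.optimize import least_squares
    r=least_squares(lambda t:np.hypot(rim[:,0]-t[0],rim[:,2]-t[1])-.055,[.562,.125],loss='soft_l1',f_scale=.003);print('rim',r.x,len(rim))
    g=c[m&(c[:,2]>.225)&(c[:,1]>.02)&(c[:,1]<.13)]
    print('gauge',np.percentile(g,[1,5,50,95,99],axis=0).round(4).tolist(),np.polyfit(g[:,1],g[:,0],1))
    cap=g[g[:,2]>.28];print('cap',len(cap),cap.mean(0),cap.max(0))
    hd=c[m&(c[:,2]>.13)&(c[:,2]<.156)];print('head/shaft top x',[(round(y,2),np.median(hd[abs(hd[:,1]-y)<.01,0]).round(4)) for y in(-.2,-.18,-.16,.17,.19,.21)])
E
```

```text
s base ((0.5657004714012146, 0.004914864897727966), (0.12187762558460236, 0.4428614377975464), 2.1719534397125244)
edges [-0.04452813  0.50672333] [0.01254379 0.57600258]
pulley 204 [ 0.5143 -0.0748  0.1102] [ 0.5926 -0.0522  0.184 ] [[0.5167, -0.0703, 0.1181], [0.5432, -0.0593, 0.1622], [0.5844, -0.0553, 0.1814]]
yfit vs x [ 0.04006897 -0.05998256]
rim [0.5676474  0.12550397] 73
gauge [[0.5498, 0.0443, 0.2268], [0.5506, 0.0538, 0.2304], [0.557, 0.0917, 0.2607], [0.5725, 0.1092, 0.282], [0.574, 0.1107, 0.2883]] [0.12228473 0.54817723]
cap 16 [0.56275721 0.07460564 0.28530864] [0.57288011 0.08434658 0.28997968]
head/shaft top x [(-0.2, np.float64(0.5678)), (-0.18, np.float64(0.5656)), (-0.16, np.float64(0.5661)), (0.17, np.float64(0.5518)), (0.19, np.float64(0.5496)), (0.21, np.float64(0.5537))]
t base ((0.5662646889686584, 0.0044768452644348145), (0.11728901416063309, 0.43881961703300476), 2.6283671855926514)
edges [-0.03248046  0.51045325] [-0.02413675  0.61948389]
pulley 133 [ 0.5168 -0.0723  0.1133] [ 0.6222 -0.0542  0.1828] [[0.52, -0.0694, 0.1223], [0.5671, -0.0619, 0.1663], [0.6147, -0.0551, 0.1801]]
yfit vs x [ 0.04958278 -0.06260388]
rim [0.56618065 0.12341268] 85
gauge [[0.5487, 0.0355, 0.2314], [0.5494, 0.0389, 0.2408], [0.5595, 0.0717, 0.2688], [0.5723, 0.1042, 0.281], [0.5737, 0.107, 0.2867]] [-0.03018959  0.5619884 ]
cap 11 [0.56078616 0.07241869 0.28483391] [0.56692779 0.07847177 0.28879349]
head/shaft top x [(-0.2, np.float64(0.5716)), (-0.18, np.float64(0.5711)), (-0.16, np.float64(0.5714)), (0.17, np.float64(0.5579)), (0.19, np.float64(0.5544)), (0.21, np.float64(0.5543))]
```

Emit:
{"method": "step_arm", "body": {"targets": [0,-0.8,0,0,60,-1,-0.85,-0.7,0.4,60,-2,-0.85,-1.4,0.8,60,-3,-0.85,-2.1,1.2,60,-4,-0.85,-2.8,1.5,60,-5,-0.85,-3.5,1.73,60,-6,-0.85,-4.2,1.73,60,-7,-0.85,-4.9,1.73,60,-8,-0.85,-5.55,1.73,60,-8,-0.85,-5.55,1.73,60]}}

```text
clock: 1.45
eef_pos: [0.5214, -0.0828, 0.2552]
ee_rot: [-1.57, 0.0, -3.102]
ft_force: [1.3, -1.1, -0.2]
gripper_width: 0.0599
```

Emit:
{"method": "step_arm", "body": {"targets": [0,0,0,0,60,0,0,0,0,60,0,0,0,0,60,0,0,0,0,60,0,0.3,0,0,60,0,0.3,0,0,60,0,0.3,0,0,60,0,0.3,0,0,60,0,0.3,0,0,60,0,0.3,0,0,60]}}

```text
clock: 2.7
eef_pos: [0.5206, -0.0846, 0.2373]
ee_rot: [-1.571, 0.0, -3.102]
ft_force: [0.1, 0.1, -0.6]
gripper_width: 0.0601
```

```bash
cat >> h.py <<'E'
yaw=np.deg2rad(2.3); C=np.array([.567,-.0625,.125]); B=R.from_euler('z',yaw).as_matrix()
def bench(p): return (np.asarray(p)-C)@B
def capz(n=4):
    o=[]
    for _ in range(n):
        c=cloud(cam("top"));m=np.linalg.norm(c[...,:2]-[.5615,.0735],axis=-1)<.006
        z=c[m][:,2]; o+=list(z[z>.2])
    return (len(o)/n,np.mean(o),np.max(o),np.percentile(o,75)) if o else None
E
python3 - <<'E'
from h import *
s=env.read_state();print(s["eef_pos"],s["ee_rot"],bench(s["eef_pos"]),s["joint_pos"].round(2))
print(capz())
a=cam("side");b=cam("top")
for k,f in(('s',a),('t',b)):
    c=bench(cloud(f));
    for lo,hi in((.07,.10),(.10,.135),(.135,.2),(.2,.3)):
        m=(abs(c[...,0])<.2)&(c[...,1]>-.2)&(c[...,1]<.12)&(c[...,2]>lo)&(c[...,2]<hi)
        p=c[m]; m2=(p[:,1]<.093)
        p=p[m2]
        if len(p):print(k,lo,len(p),np.percentile(p,[1,99],axis=0).round(3).tolist())
A=cv2.resize(a["img"][80:260,170:350,::-1],None,fx=3,fy=3)
T=cv2.resize(b["img"][100:230,150:350,::-1],None,fx=1.3*2,fy=2.6)
cv2.imwrite('pics/h1.png',A);cv2.imwrite('pics/h2.png',T)
E
```

```text
[ 0.52056475 -0.08464665  0.23731602] [-1.57064190e+00  3.20622429e-04 -3.10166189e+00] [-0.04728663 -0.02026528  0.11231602] [-0.39  0.05  1.69 -0.    1.41  1.14]
(10.25, np.float64(0.28357081275314333), np.float64(0.2906660739256193), np.float64(0.28697457992065534))
s 0.135 68 [[-0.058, -0.057, 0.149], [-0.038, 0.029, 0.19]]
s 0.2 767 [[-0.081, -0.101, 0.214], [-0.015, 0.075, 0.299]]
t 0.2 275 [[-0.08, -0.066, 0.218], [-0.015, 0.074, 0.3]]
```

View pics/h1.png

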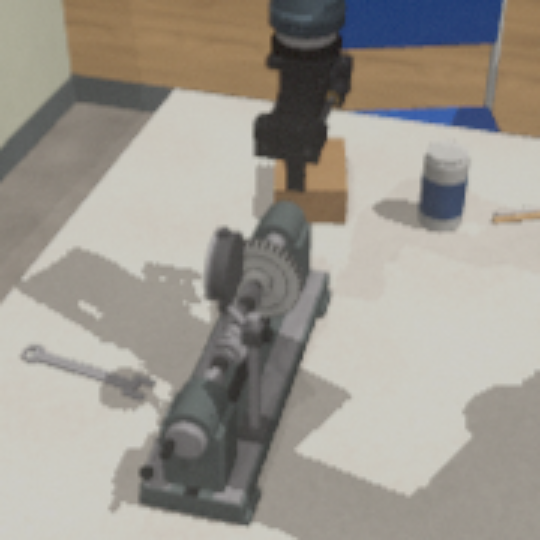

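The side crop shows the gripper over the pulley, with the fingers at about (297,175), clear of everything. I'll align first, then descend.

Emit:
{"method": "step_arm", "body": {"targets": [-0.24,0,-0.29,0,60,-0.24,0,-0.29,0,60,-0.24,0,-0.29,0,60,-0.24,0,-0.29,0,60,-0.24,0.2,-0.29,0,50,-0.24,0.2,-0.29,0,50,-0.24,0.2,-0.29,0,50,-0.24,0.2,-0.29,0,50,-0.24,0.2,-0.29,0,50,-0.24,0.2,-0.29,0,50]}}

```text
clock: 4.25
eef_pos: [0.5342, -0.0667, 0.2253]
ee_rot: [-1.571, 0.0, -3.102]
ft_force: [0.4, 0.2, 0.0]
gripper_width: 0.0497
```

```bash
python3 - <<'E'
from h import *
s=env.read_state();print(s["eef_pos"],s["ee_rot"],bench(s["eef_pos"]))
for k in("side","top"):
    c=bench(cloud(cam(k)))
    z=c[...,2]
    for lo,hi in((.03,.06),(.10,.13),(.15,.165)):
        m=(abs(c[...,0]+.033)<.06)&(c[...,1]>-.13)&(c[...,1]<.096)&(z>lo)&(z<hi);p=c[m]
        if len(p):print(k,lo,len(p),p.min(0).round(3),p.max(0).round(3))
    m=(abs(c[...,0])<.04)&(c[...,1]>.08)&(c[...,1]<.2)&(z>.08)&(z<.15)
    p=c[m];print('gauge',k,np.sort(p[:,1])[:8].round(4))
E
```

```text
[ 0.53423365 -0.06667652  0.22526924] [-1.57068555e+00  2.59907806e-04 -3.10166519e+00] [-0.03290756 -0.00285818  0.10026924]
side 0.03 136 [-0.044 -0.126  0.03 ] [0.021 0.013 0.059]
side 0.15 25 [-0.042  0.021  0.15 ] [-0.025  0.041  0.165]
gauge side [0.1068 0.1068 0.1069 0.1072 0.1079 0.1081 0.1088 0.1091]
top 0.03 2 [-0.042 -0.006  0.032] [-0.041  0.001  0.035]
gauge top [0.0978 0.0979 0.098  0.0981 0.0982 0.0984 0.0985 0.1012]
```

Emit:
{"method": "step_arm", "body": {"targets": [0,0.3,0,0,50,0,0.6,0,0,50,0,0.9,0,0,50,0,1.2,0,0,50,0,1.4,0,0,50,0,1.52,0,0,50,0,1.52,0,0,50,0,1.52,0,0,50,0,1.52,0,0,30,0,1.52,0,0,30]}}

```text
clock: 5.6
eef_pos: [0.5344, -0.0668, 0.1344]
ee_rot: [-1.571, 0.001, -3.102]
ft_force: [0.6, -0.5, -0.1]
gripper_width: 0.032
```

Emit:
{"method": "step_arm", "body": {"targets": [0,0,0,0,20,0,0,0,0,14,0,0,0,0,10,0,0,0,0,5,0,0,0,0,5,0,0,0,0,5,0,0,0,0,5,0,0,0,0,5,0,0,0,0,5,0,0,0,0,5]}}

```text
clock: 6.85
eef_pos: [0.5341, -0.0665, 0.1339]
ee_rot: [-1.571, -0.0, -3.102]
ft_force: [-0.5, 4.5, 1.5]
gripper_width: 0.0114
```

```bash
python3 - <<'E'
from h import *
s=env.read_state();print(bench(s["eef_pos"]),s["ft_force"],s["gripper_width"]);print(capz())
r=.0462
for f in(-45,-35,-25,-15,-5,5,15,25,35,45,50):
    a=np.deg2rad(f);q=bench(s["eef_pos"]);a0=np.arctan2(q[0],q[2]+.0187);r=np.hypot(q[0],q[2]+.0187)
    print(f,np.rad2deg(a0).round(1),r.round(4),(-(r*np.sin(a)-q[0])/.06).round(2),(-(r*np.cos(a)-.0187-q[2])/.06).round(2))
E
```

```text
[-0.03299717 -0.00269939  0.0089265 ] [-0.49560612  4.46927183  1.45354037] 0.011352525422538992
(11.0, np.float64(0.28276510439152497), np.float64(0.2890798434034738), np.float64(0.2856596766113079))
-45 -50.1 0.043 -0.04 -0.05
-35 -50.1 0.043 -0.14 -0.13
-25 -50.1 0.043 -0.25 -0.19
-15 -50.1 0.043 -0.36 -0.23
-5 -50.1 0.043 -0.49 -0.25
5 -50.1 0.043 -0.61 -0.25
15 -50.1 0.043 -0.74 -0.23
25 -50.1 0.043 -0.85 -0.19
35 -50.1 0.043 -0.96 -0.13
45 -50.1 0.043 -1.06 -0.05
50 -50.1 0.043 -1.1 -0.0
```

Emit:
{"method": "step_arm", "body": {"targets": [-0.04,-0.05,0,0,5,-0.09,-0.09,0,0,5,-0.14,-0.13,0,0,5,-0.2,-0.16,0,0,5,-0.25,-0.19,0,0,5,-0.31,-0.21,0,0,5,-0.36,-0.23,0,0,5,-0.42,-0.24,0,0,5,-0.49,-0.25,0,0,5,-0.55,-0.26,0,0,5]}}

```text
clock: 8.3
eef_pos: [0.5679, -0.0656, 0.1504]
ee_rot: [-1.57, 0.001, -3.102]
ft_force: [-0.1, -0.0, -0.8]
gripper_width: 0.005
```

```bash
python3 - <<'E'
from h import *
s=env.read_state();q=bench(s["eef_pos"]);print(q,np.rad2deg(np.arctan2(q[0],q[2]+.0187)),s["ft_force"],s["gripper_width"]);print(capz(6))
a=cam("side");b=cam("top")
cv2.imwrite('pics/g1.png',np.hstack([cv2.resize(a["img"][130:250,200:300,::-1],(400,480),interpolation=3),cv2.resize(b["img"][140:240,220:300,::-1],(384,480),interpolation=3)]))
E
```

```text
[ 0.00073385 -0.00314907  0.02535482] 0.9543311116305276 [-0.14414612 -0.01441944 -0.75755566] 0.005017268884715145
(10.5, np.float64(0.28388969926558993), np.float64(0.29063043993329396), np.float64(0.2872044973323129))
```

View pics/g1.png

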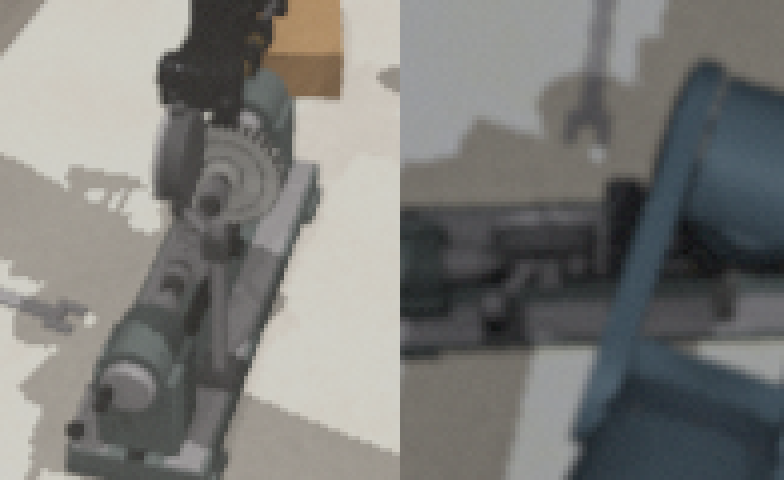

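The fingers read 5 mm, so nothing is held. In the left half they show at about (250,120), behind the pulley disc at (240,170). I'll measure what happened.

```bash
python3 - <<'E'
from h import *
a=cam("side");b=cam("top")
np.savez('f1.npz',s=cloud(a),t=cloud(b))
d0=np.load('f0.npz');d1=np.load('f1.npz')
for k in 'st':
  for d in (d0,d1):
    c=bench(d[k].reshape(-1,3))
    for nm,x0,x1,z0,z1 in(('disc',-.05,-.025,-.03,.05),('disc+',.025,.05,-.03,.05),('top',-.02,.02,.035,.06)):
        m=(c[:,0]>x0)&(c[:,0]<x1)&(c[:,2]>z0)&(c[:,2]<z1)&(abs(c[:,1])<.06);p=c[m]
        if len(p):print(k,nm,len(p),np.percentile(p[:,1],[2,25,50,75,98]).round(4),p[:,2].max().round(3))
    m=(abs(c[:,0])<.02)&(abs(c[:,2])<.03)&(c[:,1]>.01)&(c[:,1]<.2);p=c[m]
    print(k,'shaft',[(round(y,2),p[abs(p[:,1]-y)<.006][:,2].max().round(3)) for y in np.arange(.02,.2,.012) if (abs(p[:,1]-y)<.006).any()])
cv2.imwrite('pics/g2.png',cv2.resize(a["img"][130:220,215:295,::-1],(640,720)[::1],interpolation=3)[:600])
E
```

```text
s disc 114 [-0.0086  0.0023  0.0044  0.0057  0.0087] 0.049
s disc+ 5 [0.0034 0.0051 0.006  0.0062 0.0079] -0.01
s top 76 [-0.0077 -0.      0.0037  0.0056  0.0087] 0.059
s shaft [(np.float64(0.02), np.float64(0.019)), (np.float64(0.03), np.float64(0.017)), (np.float64(0.04), np.float64(0.017)), (np.float64(0.06), np.float64(0.013)), (np.float64(0.07), np.float64(0.013)), (np.float64(0.08), np.float64(0.026)), (np.float64(0.09), np.float64(0.025)), (np.float64(0.1), np.float64(0.015)), (np.float64(0.12), np.float64(0.016)), (np.float64(0.13), np.float64(0.023)), (np.float64(0.14), np.float64(0.026)), (np.float64(0.15), np.float64(0.018)), (np.float64(0.16), np.float64(0.019)), (np.float64(0.18), np.float64(0.011)), (np.float64(0.19), np.float64(0.015)), (np.float64(0.2), np.float64(0.019))]
s disc 114 [-0.0088  0.0025  0.0042  0.0057  0.0091] 0.049
s disc+ 5 [0.0035 0.005  0.0054 0.0056 0.006 ] -0.01
s top 61 [-0.0066  0.0022  0.0039  0.0052  0.0077] 0.058
s shaft [(np.float64(0.02), np.float64(0.02)), (np.float64(0.03), np.float64(0.018)), (np.float64(0.04), np.float64(0.017)), (np.fl
[... 1190 characters left out ...]
p.float64(0.18), np.float64(0.005)), (np.float64(0.19), np.float64(0.012)), (np.float64(0.2), np.float64(0.014))]
t disc 38 [-0.0067 -0.0029  0.0011  0.0048  0.0063] 0.048
t top 2 [-0.0058 -0.0049 -0.0039 -0.0029 -0.002 ] 0.052
t shaft [(np.float64(0.03), np.float64(0.005)), (np.float64(0.04), np.float64(0.011)), (np.float64(0.09), np.float64(0.022)), (np.float64(0.1), np.float64(0.018)), (np.float64(0.12), np.float64(0.015)), (np.float64(0.13), np.float64(0.015)), (np.float64(0.14), np.float64(0.016)), (np.float64(0.15), np.float64(0.01)), (np.float64(0.16), np.float64(0.01)), (np.float64(0.18), np.float64(0.008)), (np.float64(0.19), np.float64(0.014)), (np.float64(0.2), np.float64(0.014))]
```

View pics/g2.png

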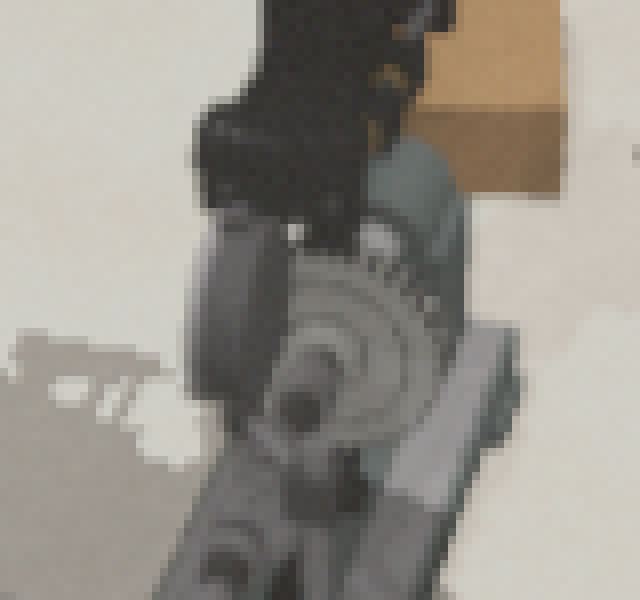

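```bash
python3 - <<'E'
from h import *
a=cam("side");c=bench(cloud(a));s=env.read_state()
q=bench(s["eef_pos"]);print(q,s["gripper_width"],s["joint_pos"].round(3))
P=np.array([q,q+[0,0,.0187],[0,0,.055],[0,.007,.055],[0,.007,0],[0,.007,.03]])@B.T+C
uv=proj(a,P);print(((uv-[215,130])*8).round(0))
for z in np.arange(.02,.14,.01):
    m=(abs(c[...,0])<.025)&(abs(c[...,1])<.08)&(abs(c[...,2]-z)<.005);p=c[m]
    if len(p):print(z.round(2),len(p),np.percentile(p,[5,50,95],axis=0)[:,:2].round(3).tolist())
E
```

```text
[-0.00010135 -0.00285632  0.02445752] 0.004893999597455833 [-0.323  0.226  1.669  0.     1.247  1.208]
[[330. 298.]
 [330. 264.]
 [328. 246.]
 [324. 254.]
 [324. 353.]
 [324. 300.]]
0.02 47 [[-0.02, -0.072], [-0.001, 0.006], [0.016, 0.04]]
0.03 29 [[-0.024, 0.001], [-0.001, 0.005], [0.016, 0.007]]
0.04 24 [[-0.022, 0.002], [-0.003, 0.005], [0.018, 0.008]]
0.05 37 [[-0.023, -0.01], [-0.009, 0.004], [0.017, 0.007]]
0.06 10 [[-0.011, -0.002], [-0.007, 0.006], [0.011, 0.012]]
0.07 14 [[-0.01, -0.0], [-0.0, 0.014], [0.008, 0.016]]
0.08 7 [[-0.01, -0.02], [-0.004, 0.013], [0.009, 0.016]]
0.09 2 [[-0.01, -0.02], [-0.01, -0.019], [-0.01, -0.019]]
0.13 6 [[-0.023, -0.078], [-0.006, 0.079], [0.012, 0.08]]
```

Emit:
{"method": "step_arm", "body": {"targets": [0,0,0,0,40,0,0,0,0,40,0,0,0,0,40,0,0.03,-0.03,0,40,0,0.03,-0.03,0,40,0,0.03,-0.03,0,40,0,0.03,-0.03,0,20,0,0.03,-0.03,0,16,0,0.03,-0.03,0,12,0,0.03,-0.03,0,12]}}

```text
clock: 10.1
eef_pos: [0.5671, -0.0636, 0.1477]
ee_rot: [-1.571, 0.0, -3.102]
ft_force: [0.5, -0.0, -0.3]
gripper_width: 0.0118
```

```bash
python3 - <<'E'
from h import *
s=env.read_state();print(bench(s["eef_pos"]),s["ft_force"]@B,s["torque"],s["gripper_width"])
a=cam("side");c=bench(cloud(a));print(capz())
s=env.read_state();print(s["gripper_width"],s["ft_force"]@B)
for z in np.arange(.02,.1,.01):
    m=(abs(c[...,0])<.012)&(abs(c[...,1])<.08)&(abs(c[...,2]-z)<.005);p=c[m]
    if len(p):print(z.round(2),len(p),np.percentile(p,[5,50,95],axis=0)[:,:2].round(3).tolist())
E
```

```text
[ 2.18442190e-05 -1.07434755e-03  2.27306345e-02] [ 0.52262854 -0.05026587 -0.32129701] [-0.01637845  0.05486464 -0.03488544] 0.011810708839601098
(10.75, np.float64(0.2833682020464371), np.float64(0.2884819874418467), np.float64(0.28631466731835153))
0.011802490914766765 [-0.13973353  0.19877099 -0.69922963]
0.02 37 [[-0.006, -0.075], [0.002, 0.008], [0.01, 0.046]]
0.03 12 [[-0.01, 0.002], [0.0, 0.004], [0.01, 0.009]]
0.04 12 [[-0.01, 0.003], [-0.002, 0.005], [0.008, 0.008]]
0.05 16 [[-0.011, -0.003], [-0.003, 0.004], [0.01, 0.008]]
0.06 6 [[-0.009, -0.002], [-0.006, 0.015], [0.004, 0.019]]
0.07 14 [[-0.011, -0.016], [-0.002, 0.02], [0.009, 0.022]]
0.08 8 [[-0.012, -0.016], [-0.008, 0.019], [0.006, 0.022]]
0.09 2 [[-0.01, -0.02], [-0.01, -0.019], [-0.01, -0.019]]
```

The depth shows no finger in front of the disc below z' ≈ 0.055, even though the reported TCP is at z' = 0.023. The real fingertips therefore seem to sit about 35 mm higher than reported. I'll lift, open and measure this.

Emit:
{"method": "step_arm", "body": {"targets": [0,-0.3,0,0,60,0,-0.6,0,0,60,0,-0.8,0,0,60,0,-0.8,0,0,60,0,-0.8,0,0,60,0,-0.8,0,0,60,0,-0.8,0,0,60,0,-0.8,0,0,60,0,-0.8,0,0,60,0,-0.8,0,0,60]}}

```text
clock: 11.6
eef_pos: [0.567, -0.0636, 0.1957]
ee_rot: [-1.571, -0.0, -3.102]
ft_force: [0.7, 0.3, 0.1]
gripper_width: 0.0602
```

```bash
python3 - <<'E'
from h import *
s=env.read_state();q=bench(s["eef_pos"]);print(q,s["gripper_width"],s["joint_pos"])
a=cam("side");b=cam("top")
for k,f in(('s',a),('t',b)):
    c=bench(cloud(f));g=f["img"].astype(int).sum(-1)
    m=(abs(c[...,0])<.03)&(abs(c[...,1])<.07)&(c[...,2]>.062)&(c[...,2]<.17);p=c[m]
    for lo in np.arange(.062,.17,.009):
        r=p[(p[:,2]>=lo)&(p[:,2]<lo+.009)]
        if len(r):print(k,(lo-q[2]).round(3),len(r),r.min(0).round(3),r.max(0).round(3))
P=np.array([q+[x,y,z] for x in(-.009,.009) for y in(-.03,.03) for z in(0,.037)])@B.T+C
box=(200,80,300,190)
im=cv2.resize(a["img"][80:190,200:300,::-1],None,fx=5,fy=5,interpolation=3).copy()
for i,(u,v) in enumerate(proj(a,P)): cv2.circle(im,(int((u-200)*5),int((v-80)*5)),3,(0,0,255) if i%2==0 else (0,255,0),-1)
cv2.imwrite('pics/k1.png',im)
E
```

```text
[ 9.86209794e-07 -1.09237806e-03  7.06854967e-02] 0.06022280513351011 [-3.19617659e-01  1.78599133e-01  1.62703609e+00 -1.00421112e-05
  1.33602137e+00  1.21137469e+00]
s 0.027 2 [-0.006 -0.034  0.106] [0.007 0.036 0.106]
s 0.036 13 [-0.009 -0.04   0.108] [0.009 0.044 0.116]
s 0.045 15 [-0.01  -0.03   0.116] [0.009 0.047 0.125]
s 0.054 16 [-0.01   0.039  0.125] [0.009 0.047 0.134]
s 0.063 12 [-0.01   0.043  0.136] [0.008 0.047 0.143]
s 0.072 3 [-0.006  0.043  0.144] [0.    0.046 0.146]
s 0.081 3 [-0.005 -0.04   0.154] [-0.002 -0.035  0.16 ]
s 0.09 3 [-0.009 -0.039  0.164] [-0.005 -0.038  0.168]
```

View pics/k1.png

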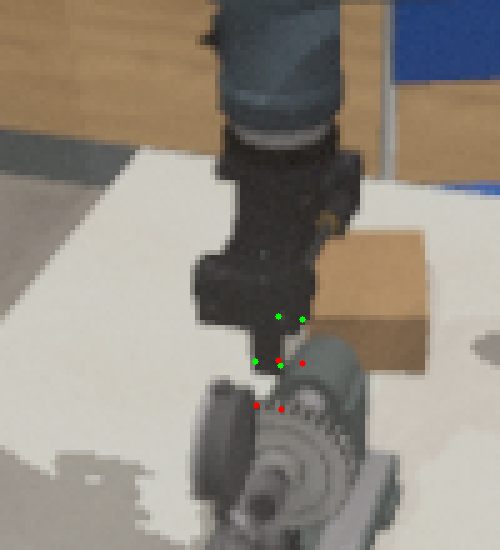

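The crop shows the fingertip edge at about row 370, next to the green dots, which are 37 mm above the reported TCP. The red reported-TCP dots lie at about row 408. The real tip is therefore about 35 mm higher than reported, and x and y agree. I'll regrip with the height corrected.

Emit:
{"method": "step_arm", "body": {"targets": [0.3,0,0.02,0,50,0.55,0,0.02,0,50,0.55,0.4,0.02,0,50,0.55,0.8,0.02,0,50,0.55,1.2,0.02,0,50,0.55,1.5,0.02,0,50,0.55,1.61,0.02,0,50,0.55,1.61,0.02,0,50,0.55,1.61,0.02,0,40,0.55,1.61,0.02,0,20]}}

```text
clock: 12.95
eef_pos: [0.5347, -0.0663, 0.0999]
ee_rot: [-1.57, 0.001, -3.102]
ft_force: [0.1, -0.8, -0.2]
gripper_width: 0.0317
```

Emit:
{"method": "step_arm", "body": {"targets": [0,0,0,0,20,0,0,0,0,14,0,0,0,0,10,0,0,0,0,5,0,0,0,0,5,0,0,0,0,5,0,0,0,0,5,0,0,0,0,5,0,0,0,0,5,0,0,0,0,5]}}

```text
clock: 14.2
eef_pos: [0.5343, -0.0664, 0.0993]
ee_rot: [-1.57, 0.0, -3.102]
ft_force: [-1.0, -5.6, 5.1]
gripper_width: 0.0131
```

```bash
cat >> h.py <<'E'
def rep(n=4):
    s=env.read_state();q=bench(s["eef_pos"])
    print(q.round(4),'phi',np.rad2deg(np.arctan2(q[0],q[2]+.0537)).round(1),'r',np.hypot(q[0],q[2]+.0537).round(4),(s["ft_force"]@B).round(1),s["gripper_width"].round(4),s["clock"]);print('cap',np.round(capz(n),4))
E
python3 -c "
from h import *
rep()"
```

```text
Traceback (most recent call last):
  File "h.py", line 33, in rep
    print(q.round(4),'phi',np.rad2deg(np.arctan2(q[0],q[2]+.0537)).round(1),'r',np.hypot(q[0],q[2]+.0537).round(4),(s["ft_force"]@B).round(1),s["gripper_width"].round(4),s["clock"]);print('cap',np.round(capz(n),4))
                                                                                                                                              ^^^^^^^^^^^^^^^^^^^^^^^^
AttributeError: 'float' object has no attribute 'round'
```

Emit:
{"method": "step_arm", "body": {"targets": [-0.04,-0.05,0,0,5,-0.09,-0.09,0,0,5,-0.14,-0.13,0,0,5,-0.2,-0.16,0,0,5,-0.25,-0.19,0,0,5,-0.31,-0.21,0,0,5,-0.36,-0.23,0,0,5,-0.42,-0.24,0,0,5,-0.49,-0.25,0,0,5,-0.55,-0.26,0,0,5]}}

```text
clock: 15.45
eef_pos: [0.5624, -0.0652, 0.113]
ee_rot: [-1.571, -0.011, -3.102]
ft_force: [-13.4, -8.0, 5.4]
gripper_width: 0.0138
```

```bash
sed -i 's/s\["gripper_width"\].round(4)/round(s["gripper_width"],4)/' h.py; python3 -c "
from h import *
rep()"
```

```text
[-0.0047 -0.0025 -0.012 ] phi -6.4 r 0.042 [-13.8  -7.5   5.4] 0.0138 15.45
cap [10.5     0.2829  0.2898  0.2858]
```

Emit:
{"method": "step_arm", "body": {"targets": [-0.06,0,0,0,5,-0.12,0.01,0,0,5,-0.19,0.02,0,0,5,-0.25,0.04,0,0,5,-0.3,0.07,0,0,5,-0.36,0.1,0,0,5,-0.41,0.13,0,0,5,-0.46,0.17,0,0,5,-0.51,0.21,0,0,5,-0.55,0.26,0,0,5]}}

```text
clock: 16.9
eef_pos: [0.5982, -0.0636, 0.0991]
ee_rot: [-1.571, -0.005, -3.102]
ft_force: [-7.8, -5.4, 10.1]
gripper_width: 0.0138
```

```bash
python3 -c "
from h import *
rep()
c=bench(cloud(cam('top')));m=(abs(c[...,1]-.136)<.05)&(abs(c[...,0])<.02)&(c[...,2]>.14);p=c[m];print(p[np.argsort(-p[:,2])[:10]].round(4))"
```

```text
[ 0.0311 -0.0023 -0.0259] phi 48.2 r 0.0417 [-8.1 -5.  10.1] 0.0138 16.9
cap [13.25    0.2872  0.297   0.2935]
[[-0.0024  0.1374  0.1709]
 [ 0.0008  0.1308  0.1703]
 [ 0.0011  0.1341  0.1693]
 [ 0.0045  0.134   0.1687]
 [-0.0022  0.131   0.1686]
 [-0.0021  0.1342  0.1685]
 [ 0.0048  0.1373  0.1674]
 [-0.005   0.1344  0.1655]
 [ 0.0022  0.1376  0.1629]
 [ 0.0064  0.1311  0.1555]]
```

The cap has risen about 7 mm. I'll sharpen the estimator, then probe a few angles to either side.

```bash
cat >> h.py <<'E'
def cap2(n=6):
    o=[]
    for i in range(n):
        c=bench(cloud(cam("top")));m=(np.hypot(c[...,0]-.0,c[...,1]-.1345)<.0065)&(c[...,2]>.153)
        o.append(np.sort(c[m][:,2])[::-1][:8])
    L=min(map(len,o));t=np.array([x[:min(5,L)].mean() for x in o]);c=np.concatenate(o)
    s=[]
    for i in range(n):
        c=bench(cloud(cam("side")));m=(np.hypot(c[...,0],c[...,1]-.136)<.016)&(c[...,2]>.145)
        s.append(np.sort(c[m][:,2])[::-1][:5].mean())
    print('top',(t.mean()*1e3).round(2),'+-',(t.std()*1e3).round(2),'side',(np.mean(s)*1e3).round(2),'+-',(np.std(s)*1e3).round(2), L)
E
python3 - <<'E'
from h import *
cap2()
d=np.load('f0.npz')
for k,w in(('t',(.1345,.0065,.153)),('s',(.136,.016,.145))):
  for fn in('f0.npz','f1.npz'):
    c=bench(np.load(fn)[k]);m=(np.hypot(c[...,0],c[...,1]-w[0])<w[1])&(c[...,2]>w[2]);print(k,fn,m.sum(),np.sort(c[m][:,2])[::-1][:5].mean())
E
```

```text
top 169.4 +- 0.32 side 171.6 +- 0.48 8
t f0.npz 10 0.1620771969014255
t f1.npz 10 0.16218903111343336
s f0.npz 55 0.16363043767768776
s f1.npz 51 0.1633021066353449
```

Emit:
{"method": "step_arm", "body": {"targets": [-0.04,0.05,0,0,5,-0.07,0.1,0,0,5,-0.07,0.1,0,0,5,-0.07,0.1,0,0,5,-0.07,0.1,0,0,5,-0.07,0.1,0,0,5,-0.07,0.1,0,0,5,-0.07,0.1,0,0,5,-0.07,0.1,0,0,5,-0.07,0.1,0,0,5]}}

```text
clock: 19.0
eef_pos: [0.6029, -0.0634, 0.0932]
ee_rot: [-1.571, -0.003, -3.102]
ft_force: [-5.3, -5.2, 9.2]
gripper_width: 0.014
```

```bash
python3 - <<'E'
from h import *
rep(1);cap2()
E
```

```text
[ 0.0359 -0.0023 -0.0318] phi 58.5 r 0.042 [-5.5 -5.   9.2] 0.014 19.0
cap [12.      0.2884  0.2959  0.2933]
top 169.35 +- 0.61 side 171.63 +- 0.42 8
```

Readings at φ≈48 and φ≈58 match, which puts the nose near 53. I'll step back to about 30 to confirm the fall-off.

Emit:
{"method": "step_arm", "body": {"targets": [0.04,-0.05,0,0,5,0.07,-0.1,0,0,5,0.11,-0.14,0,0,5,0.16,-0.18,0,0,5,0.21,-0.22,0,0,5,0.26,-0.26,0,0,5,0.26,-0.26,0,0,5,0.26,-0.26,0,0,5,0.26,-0.26,0,0,5,0.26,-0.26,0,0,5]}}

```text
clock: 20.9
eef_pos: [0.5893, -0.064, 0.1076]
ee_rot: [-1.571, 0.002, -3.102]
ft_force: [4.9, -5.4, -6.5]
gripper_width: 0.0137
```

```bash
python3 - <<'E'
from h import *
rep(1);cap2()
E
```

```text
[ 0.0223 -0.0024 -0.0174] phi 31.5 r 0.0426 [ 4.7 -5.6 -6.5] 0.0137 20.9
cap [14.      0.2855  0.294   0.2904]
top 167.33 +- 0.44 side 168.85 +- 0.24 8
```

The lift there is about 5.3 mm, which is 21° off the nose and agrees with a nose at about 53. I'll move to 53, check, then release.

Emit:
{"method": "step_arm", "body": {"targets": [-0.05,0.04,0,0,5,-0.1,0.08,0,0,5,-0.15,0.12,0,0,5,-0.19,0.17,0,0,5,-0.23,0.21,0,0,5,-0.23,0.21,0,0,5,-0.23,0.21,0,0,5,-0.23,0.21,0,0,5,-0.23,0.21,0,0,5,-0.23,0.21,0,0,5]}}

```text
clock: 22.8
eef_pos: [0.6011, -0.0635, 0.0962]
ee_rot: [-1.571, -0.003, -3.102]
ft_force: [-6.4, -5.2, 7.3]
gripper_width: 0.0137
```

```bash
python3 - <<'E'
from h import *
rep(1);cap2()
E
```

```text
[ 0.034  -0.0023 -0.0288] phi 53.8 r 0.0421 [-6.6 -4.9  7.3] 0.0137 22.8
cap [14.      0.286   0.2958  0.2916]
top 169.62 +- 0.3 side 171.78 +- 0.37 8
```

Emit:
{"method": "step_arm", "body": {"targets": [0,0,0,0,20,0,0,0,0,30,0,0,0,0,40,0,0,0,0,45,0,0,0,0,45,0,0,0,0,45,0,0,0,0,45,0,-0.3,0,0,45,0,-0.6,0,0,45,0,-0.9,0,0,45]}}

```text
clock: 24.7
eef_pos: [0.6031, -0.0636, 0.1524]
ee_rot: [-1.57, 0.002, -3.102]
ft_force: [1.1, -0.4, 0.0]
gripper_width: 0.0447
```

Emit:
{"method": "step_arm", "body": {"targets": [0,-0.3,0,0,45,0,-0.6,0,0,45,0,-0.9,0,0,45,0,-1.2,0,0,45,0,-1.5,0.2,0,45,0,-1.5,0.5,0,45,0,-1.5,0.5,0,45,0,-1.5,0.5,0,45,0,-1.5,0.5,0,45,0,-1.5,0.5,0,45]}}

```text
clock: 25.95
eef_pos: [0.6035, -0.0929, 0.2397]
ee_rot: [-1.571, -0.001, -3.101]
ft_force: [-0.4, -0.3, -0.5]
gripper_width: 0.0452
```

```bash
python3 - <<'E'
from h import *
rep(1);cap2(8)
a=cam("side");cv2.imwrite('pics/z.png',cv2.resize(a["img"][80:260,170:350,::-1],None,fx=3,fy=3))
E
```

```text
[ 0.0353 -0.0319  0.1147] phi 11.8 r 0.1721 [-0.4 -0.3 -0.5] 0.0452 25.95
cap [13.      0.2866  0.2939  0.2928]
top 169.46 +- 0.75 side 171.86 +- 0.21 8
```

View pics/z.png

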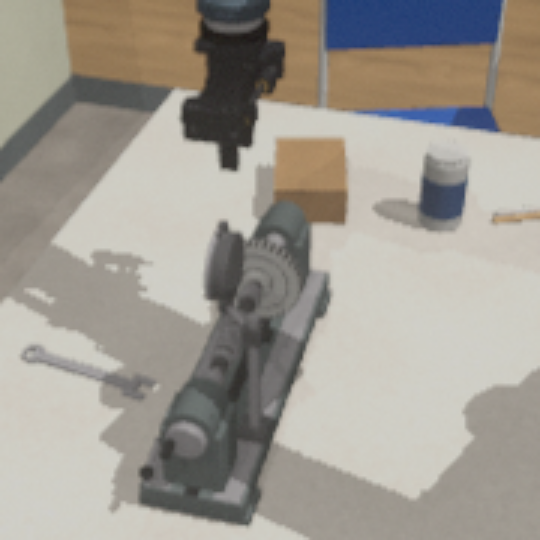

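The last picture shows the gripper clear at about (230,130), and the can, carton and spanner where they started. The lift still reads 7.4 mm from above and 8.3 mm from the side, so I'm handing in.

```bash
python3 -c "
from rig import env
print(env.finish_job())"
```

```text
the job is handed in; nothing more can be done
None
```

I turned the camshaft by its pulley until the plunger stood at about full lift, let go, backed the gripper clear and handed the job in. No verdict was reported.

- **Turn:** I pinched the rim and turned it about 100°. Cap-height readings at rim angles of 48° and 58° were equal. At 31° the lift was about 5.3 mm, which the given curve puts about 21° off the nose. All three readings put the nose near 53°, and I left the grip at 53.8°.
- **Last check after release:** the cap's rise read 7.4 mm from the top camera and 8.3 mm from the side camera, with scatter of 0.75 mm and 0.2 mm. The two cameras disagree by about 0.9 mm. Both are above the 7.0 mm limit, but the top reading clears it by less than its own scatter. The bracketing puts the nose within a few degrees of the top.
- **Failed first grasp:** the first pinch only grazed the rim and slipped off, because the fingertips sit about 35 mm higher than the reported TCP height. The cameras showed this. I corrected for it and the second grasp held.
- **Clearances:** in the last picture the can, carton and spanner look unmoved. The parts box was outside that picture, and the arm never went near it. I estimate the gripper body passed the gauge case with only about 4–7 mm to spare. No force reading suggested contact, though grip forces would have masked a light touch.
- **Time:** the robot clock stood at about 27 s at hand-in, against the 67 s limit.

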